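Rinse the milk jug on the press-down jug rinser

ROBOT

A 7-joint arm with a two-finger parallel gripper is mounted at the origin on a cart in front of the work surface, level with it; the furniture and walls round the work are solid. World frame = base frame: x ahead of the robot, y to its left, z up, the work surface at z = 0. Lengths are in m, angles in rad, forces in N, time in s.
With the tool pointing down it reaches from about 0.425 to 1.025 m from the base axis. Payload 9.4 kg.
Tool frame: the origin (TCP) lies midway between the tips of the shut fingers; the grasp point (between the pads) lies 19 mm behind it; z points along the fingers, y is the line along which they close (so a half turn about z gives the same grasp; the last joint's range is limited). The gripper opens to 93 mm and grips with 3 to 60 N. Pads are 15 mm wide; open, the fingers measure 128 mm over their backs; the gripper's body (75 mm by 188 mm) begins 65 mm behind the grasp point.
Start: joints at [1.258, 0.599, -0.003, 1.599, 0.002, 0.943, -0.08], TCP at [0.169, -0.705, 0.219] pointing down, gripper open.
Joint ranges: [-2.57, 2.57], [-0.35, 1.97], [-1.29, 1.29], [0.11, 2.56], [-1.05, 4.19], [0.11, 1.86], [-2.63, 2.63]. Speed limits (rad/s): [2.22, 2.22, 3.01, 3.01, 3.14, 3.14, 3.14].

INTERFACE

Orientations are given as a rotation vector (axis times angle).
In Python, from workcell import manip, snapshot gives the robot as it stands.
- The arm moves only by the shell command python3 -m inch 'ROWS' [OPENING] [FORCE]. ROWS is a JSON list of rows, 1 to 5 of them, each of 6 numbers: dx, dy, dz in m, then a rotation vector rx, ry, rz in rad; each row shifts and turns the commanded pose from where the row before left it, along the tool's axes as they then stand; what a row does not reach is not made up. A row lasts 1/12 s, in which the tool goes at most 0.0417 m and 0.125 rad, less where a joint would pass 70% of its speed; a pose out of reach is approached as far as the arm can. OPENING is the finger opening in m, set as the command begins (- or left out keeps the last). The fingers move at their own pace and stop on an object; FORCE is the grip in N (left out, the last holds). Time passes only in rows, so rows that do not move let the fingers close. It prints the time, the measured TCP pose, the force, the opening and the grip force at its end.
- manip.state(): the state, without advancing time (a new reading comes with each control period).
- snapshot(name): name is "scene" or "top" or "wrist"; returns a dict with "image" (384x512x3 uint8, blue, green, red), "depth" (384x512 float32, m along the optical axis (not along the pixel's ray), 0 where there is no reading), "camera_matrix" (3x3 intrinsics, pixels), "eye" and "orientation" of the camera in the world. Camera axes: x right, y up, looking along -z (the intrinsics and any distortion apply to the point x, -y, -z); pixel columns grow to the right and rows downward; lengths in m; the calibration is good to about 2 mm. A picture is of the moment at which its call begins.
- manip.job_done(): hands the job in; it is judged then, once.
The state is a dict: "time_s": time; "joint_positions": joint angles; "joint_velocities": joint speeds; "joint_efforts": joint torques, N m; "tcp_pos": TCP position; "tcp_rot": TCP orientation; "ft_force": force on the tool from outside, world axes, zero at the start; "moment": the same for the moment, N m; "finger_gap": finger opening in m; "finger_force": force on a finger pad.
Only numpy, scipy, OpenCV 4.12 (cv2) and the standard library are available. Lean on these libraries where they do the work, as an engineer would, in place of code of your own. Each camera call takes 0.05 s, during which the arm holds its last target. There are 200 camera calls.

TASK

Take the small milk jug that stands upside down on the draining rack, keep it upside down, set its mouth centred over the spray star of the jug rinser and press it smoothly down, without ramming it, until the spring-loaded star is down at its stop or nearly so, so that the rinse valve is open. Keep holding it pressed like that: you finish while still holding it down. Leave the two mugs on the rack where they stand.

Things in the scene. Friction and masses are not known exactly. Their poses are not given: they have to be found in the camera images.
- jug: Small off-white stoneware jug with spout and strap handle, 65 x 92 x 78 mm, 0.15-0.28 kg, upside down on the rack (smallest of the three vessels). Origin: centre of its foot, now on top; z runs from foot to mouth, so it points down. Handle to y = +46 mm, spout to y = -46 mm; round body 64 mm across in x, centred on y = -7 mm. Rim 74 mm, spout lip 78 mm from the foot, so it leans about 4 degrees
- jug_grip (a point): Point on the axis of the jug's round body, 33 mm from the foot (so 42 mm above the rim when upside down). A good middle for a grasp from above with the fingers closing along the jug's x axis, across 64 mm
- jug_mouth (a point): Centre of the jug's mouth, at rim height (75 mm from the foot, on the axis of the round body). The opening is about 50 mm wide inside
- rinser: Bench-top jug rinser, screwed to the worktop: flat steel drip tray 150 x 180 mm (its x and y), 22 mm high, with a slotted grid, a collar and the spray star in the middle. Origin: centre of its underside
- star (a joint): How far the spring-loaded spray star is pressed straight down, m: 0 at rest, hard stop at 0.012. The valve counts as open from 0.009. The spring needs about 5 N to start moving and about 10 N at the stop; the jug's own weight does not move it
- star_top (a point): Centre of the black spray star, at the top of its six flat arms, 46 mm above the worktop at rest (it sinks with the star). The arms end in a ring of 94 mm outer diameter; the jug's rim rests on arms and ring. In the middle a nozzle hub, 36 mm in diameter, stands 13 mm above the arms and goes into the jug's mouth
- rack: Low wooden draining rack, slatted, 180 x 460 mm (its x and y), its top 30 mm above the worktop, does not move. Origin: centre of its underside. The jug and two mugs stand on it in a row along its y axis, about 140 mm apart, in any order
- mug_a: Off-white stoneware mug, 86 mm across and 118 mm with its handle, 84 mm high, upside down on the rack; leave it there. Origin: at its foot (on top now), z axis down
- mug_b: Second such mug, 90 mm across, upside down on the rack; leave it there. Origin: at its foot (on top now), z axis down

How it is judged:
On the way:
1. the jug is lifted off the rack, still upside down (height (world z) of jug_mouth above 0.05 m and contact force between jug and rack below 0.1 N and contact force between the fingers and jug above 1 N and angle between jug's own z axis and vertical above 2.7 rad), for 0.2 s.
At the end, for the whole second after the job is handed in: The jug, upside down (within 0.24 rad), is held by the fingers with its mouth on the spray star, centred within 12 mm, pressing the star at least 9 mm of its 12 mm down, at rest; both mugs within 30 mm of where they stood (value of joint star above 0.009 m and horizontal distance between jug_mouth and star_top below 0.012 m and z of jug_mouth in the frame of star_top below 0.012 m and angle between jug's own z axis and vertical above 2.9 rad and contact force between jug and rinser above 4 N and contact force between the fingers and jug above 3 N and linear speed of jug below 0.02 m/s and distance of each of mug_a, mug_b from where it was at the start of the episode below 0.03 m); the arm keeps its last pose, push and grip.
It fails at once if the jug is rammed onto the rinser (more than 60 N) (contact force between jug and rinser above 60 N).
It fails at once if a mug on the rack is pushed away or knocked over (moved 30 mm) (distance of any of mug_a, mug_b from where it was at the start of the episode above 0.03 m).
It also fails if it takes over 43 s, if anything falls off the work surface, if the arm or the gripper's body presses on something with over 40 N, if the wrist force passes 120 N, or if a joint passes its speed limit or range.

## Working session

There is one attempt and no reset: what is moved stays moved. The work goes in short steps, Python scripts to look and compute and a shell command to move; the robot and the scene stay as the last step left them, time stands still between calls to the robot, and variables do not carry over. Pictures are saved under pics/ and viewed, at most 10 in all, crops included, and the job is handed in when it is done.

```bash
mkdir -p pics; cat > h.py <<'E'
import numpy as np, cv2
from scipy.spatial.transform import Rotation as R
from workcell import manip, snapshot
def rot(o):
    o=np.array(o,float)
    return o if o.shape==(3,3) else (R.from_rotvec(o).as_matrix() if o.size==3 else R.from_quat(o).as_matrix())
def cloud(s):
    K=np.array(s["camera_matrix"]);d=s["depth"];v,u=np.mgrid[:d.shape[0],:d.shape[1]]
    c=np.stack([(u-K[0,2])/K[0,0]*d,-(v-K[1,2])/K[1,1]*d,-d],-1)
    return c@rot(s["orientation"]).T+np.array(s["eye"])
E
python3 - <<'E'
from h import *
a=snapshot("top");b=snapshot("scene")
for n,s in(("top",a),("scene",b)):
    np.savez("/tmp/"+n,**{k:np.array(v) for k,v in s.items()})
    print(n,s["eye"],s["orientation"],s["camera_matrix"])
    cv2.imwrite(f"pics/{n}0.png",s["image"])
print(manip.state())
E
```

```text
top [ 0.30107223 -0.02082174  1.41062767] [ 0.13886446 -0.12523728 -1.59458799] [[467.20137217   0.         252.06064084]
 [  0.         467.20137217 185.0185339 ]
 [  0.           0.           1.        ]]
scene [0.06951001 0.69219497 0.94469057] [ 0.30130968 -1.00683377 -2.41487813] [[427.81732848   0.         252.26088159]
 [  0.         427.81732848 195.89898308]
 [  0.           0.           1.        ]]
{'time_s': 0.1, 'joint_positions': array([ 1.25834116,  0.60009331, -0.00253959,  1.60003781,  0.00181627,
        0.94289347, -0.07982146]), 'joint_velocities': array([-0.00014724, -0.00170279, -0.00117466, -0.00244106, -0.00049573,
        0.002994  ,  0.00041884]), 'joint_efforts': array([ 5.40917434e-03, -7.66552305e+01,  1.50230605e+00, -2.52937943e+01,
       -5.23119466e-02,  1.36162149e-02,  8.05839909e-05]), 'tcp_pos': array([ 0.16922259, -0.70453   ,  0.21781587]), 'tcp_rot': array([-3.11839799e+00, -3.69370028e-01,  4.93531157e-04]), 'ft_force': array([ 0.0297154 , -0.79637787, -0.74664089]), 'moment': array([-0.00905255, -0.03965293,  0.01908012]), 'finger_force': 0.0, 'finger_gap': 0.09291167704022252}
```

View pics/top0.png

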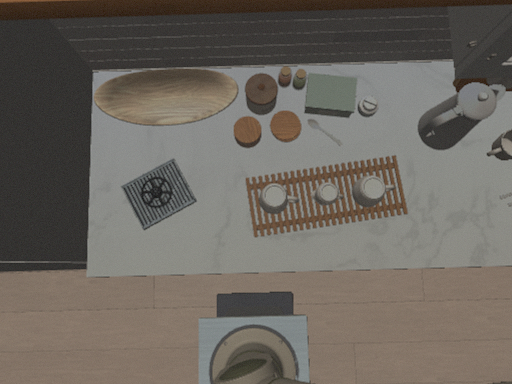

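View pics/scene0.png

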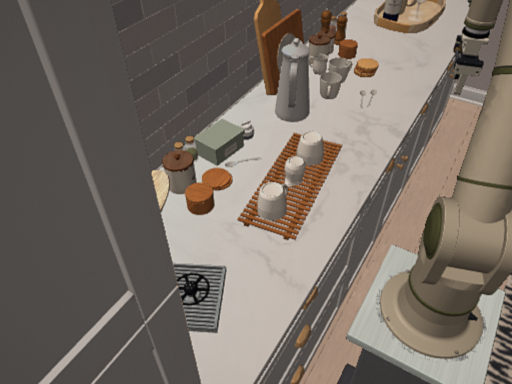

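The top view shows the jug in the middle of the rack at about (327,193), with mugs at (273,198) and (372,190). The rinser star is at (157,191). Next I'll measure positions from depth and enlarge the jug.

```bash
python3 - <<'E'
from h import *
S={n:dict(np.load(f"/tmp/{n}.npz")) for n in("top","scene")}
s=S["top"];P=cloud(s);im=s["image"]
print("table z",np.median(P[230:255,150:230,2]))
def box(u0,u1,v0,v1,z0,z1):
    m=np.zeros(P.shape[:2],bool);m[v0:v1,u0:u1]=1
    return m&(P[...,2]>z0)&(P[...,2]<z1)&(s["depth"]>0)
for n,b in dict(jug=(308,350,172,212,.05,.2),mugL=(256,302,178,220,.05,.2),mugR=(352,398,170,210,.05,.2)).items():
    m=box(*b);p=P[m];zt=np.percentile(p[:,2],97);t=p[p[:,2]>zt-.008]
    rect=cv2.minAreaRect(p[:,:2].astype(np.float32)*1000)
    c,r=cv2.minEnclosingCircle(t[:,:2].astype(np.float32)*1000)
    print(n,"ztop",zt,"topmean",t.mean(0),"circ",c,r,"rect",rect,len(p))
    q=p[p[:,2]<zt-.02]; print("  lower ext",q.min(0),q.max(0))
m=box(115,205,150,235,-.01,.1);p=P[m]
g=p[p[:,2]>.012];print("rinser",cv2.minAreaRect(g[:,:2].astype(np.float32)*1000))
t=P[box(135,180,170,213,.038,.075)];print("star",len(t),cv2.minEnclosingCircle(t[:,:2].astype(np.float32)*1000),np.median(t[:,2]))
h=t[t[:,2]>.053];print("hub",h.mean(0),len(h))
cr=im[165:220,300:355];a=cv2.resize(cr,None,fx=7,fy=7,interpolation=2)
cr=im[165:220,130:185];b=cv2.resize(cr,None,fx=7,fy=7,interpolation=2)
cv2.imwrite("pics/z1.png",np.clip(np.hstack([a,b])*1.3,0,255))
E
```

```text
table z -0.0010932868972182153
jug ztop 0.10744128117042556 topmean [ 0.4940672  -0.22637714  0.10292521] circ (494.523193359375, -227.01077270507812) 29.113235473632812 rect ((496.74993896484375, -231.5462188720703), (62.912200927734375, 73.07750701904297), 26.064762115478516) 430
  lower ext [ 0.46417375 -0.27490925  0.0505619 ] [ 0.52523997 -0.19511556  0.08693342]
mugL ztop 0.11472461190459371 topmean [ 0.48824786 -0.07501109  0.11055446] circ (488.3545837402344, -74.8848648071289) 35.69380569458008 rect ((491.00152587890625, -84.33709716796875), (80.10865020751953, 103.9580078125), 25.117965698242188) 741
  lower ext [ 0.44575287 -0.14630728  0.05027857] [ 0.51888646 -0.03392871  0.09461634]
mugR ztop 0.11521883991264592 topmean [ 0.50203413 -0.3521326   0.11099389] circ (501.94085693359375, -351.1815490722656) 35.87900161743164 rect ((495.16485595703125, -360.475341796875), (108.73432159423828, 80.8926773071289), 65.37116241455078) 831
  lower ext [ 0.45852451 -0.42422093  0.05013328] [ 0.54617997 -0.30803977  0.09516826]
rinser ((518.5673828125, 271.41021728515625), (150.95465087890625, 180.04066467285156), 27.526962280273438)
star 423 ((518.746826171875, 271.7188415527344), 47.146209716796875) 0.04545115551367784
hub [0.51786462 0.2707092  0.05678114] 77[ WARN:0@0.595] global loadsave.cpp:1063 imwrite_ Unsupported depth image for selected encoder is fallbacked to CV_8U.
```

View pics/z1.png

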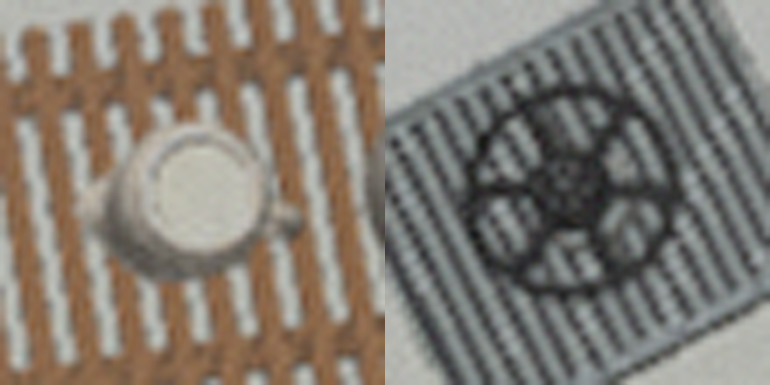

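The crop shows the handle at crop px (290,220), full-image (341,196). The spout is at (90,200), full-image (313,194). The jug axis therefore runs roughly along world y. I'll refine the yaw from the cloud next.

```bash
cat >> h.py <<'E'
def delta(goal,ydir=None):
    s=manip.state();M=rot(s["tcp_rot"]);print("t",s["time_s"],"tcp",s["tcp_pos"].round(4),"toolx",M[:,0].round(3),"tooly",M[:,1].round(3),"z",M[:,2].round(3),"F",s["ft_force"].round(1),"gap",s["finger_gap"])
    print("tool delta",(M.T@(np.array(goal)-s["tcp_pos"])).round(4))
    if ydir is not None:
        d=np.array([*ydir,0.])@M; print("rz",np.arctan2(-d[0],d[1]))
E
python3 - <<'E'
from h import *
s=dict(np.load("/tmp/top.npz"));P=cloud(s)
m=np.zeros(P.shape[:2],bool);m[172:212,306:352]=1
m&=(P[...,2]>.042)&(P[...,2]<.2)&(s["image"].min(-1)>60)
p=P[m];c=np.array([.4945,-.2245]);d=p[:,:2]-c;r=np.hypot(*d.T)
for nm,k in(("handle",(d[:,1]<0)&(r>.036)),("spout",(d[:,1]>0)&(r>.034))):
    q=p[k];print(nm,len(q),q.mean(0),q.min(0),q.max(0),np.degrees(np.arctan2(*(q[:,:2].mean(0)-c)[::-1])))
E

```

```text
handle 17 [ 0.48740214 -0.2673854   0.07275935] [ 0.48194998 -0.27488112  0.0448963 ] [ 0.49291526 -0.26002508  0.08555784] -99.39769250932027<stdin>:7: RuntimeWarning: Mean of empty slice.
  ret = um.true_divide(
Traceback (most recent call last):
ValueError: zero-size array to reduction operation minimum which has no identity
```

```bash
Z='[0,0,0,0,0,-0.12]'
python3 -m inch '[[0,0,0,0,0,-0.12],[0,0,0,0,0,-0.12],[0,0,0,0,0,-0.12],[0,0,0,0,0,-0.12],[0,0,0,0,0,-0.12]]' 0.093
python3 -m inch '[[0,0,0,0,0,-0.12],[0,0,0,0,0,-0.12],[0,0,0,0,0,-0.12],[0,0,0,0,0,-0.12],[0,0,0,0,0,-0.12]]'
python3 -c "
from h import *
delta([.4945,-.2245,.15],[.987,-.163])"
```

```text
time_s: 0.52
tcp_pos: [0.1693, -0.7047, 0.2182]
tcp_rot: [-2.867, -1.283, -0.0]
ft_force: [0.4, 0.1, 0.1]
finger_gap: 0.093
finger_force: 0.0
time_s: 0.93
tcp_pos: [0.1692, -0.7047, 0.2181]
tcp_rot: [-2.359, -2.073, -0.0]
ft_force: [-0.6, -0.9, -0.1]
finger_gap: 0.0934
finger_force: 0.0
t 0.9333 tcp [ 0.1692 -0.7047  0.2181] toolx [0.129 0.992 0.001] tooly [ 0.992 -0.129 -0.   ] z [-0.     0.001 -1.   ] F [-0.6 -0.9 -0.1] gap 0.09342479309382183
tool delta [0.518  0.2608 0.0684]
rz 0.03460888991910147
```

```bash
python3 -m inch '[[0.032,0.016,0,0,0,0],[0.032,0.016,0,0,0,0],[0.032,0.016,0,0,0,0],[0.032,0.016,0,0,0,0],[0.032,0.016,0,0,0,0]]' >/dev/null
python3 -m inch '[[0.032,0.016,0,0,0,0],[0.032,0.016,0,0,0,0],[0.032,0.016,0,0,0,0],[0.032,0.016,0,0,0,0],[0.032,0.016,0,0,0,0]]'
python3 -m inch '[[0.032,0.016,0,0,0,0],[0.032,0.016,0,0,0,0],[0.032,0.016,0,0,0,0],[0.032,0.016,0,0,0,0],[0,0,0,0,0,0.035]]'
python3 -c "
from h import *
delta([.4945,-.2245,.15],[.987,-.163])"
```

```text
time_s: 1.77
tcp_pos: [0.3715, -0.4078, 0.2185]
tcp_rot: [-2.366, -2.066, 0.0]
ft_force: [0.9, -0.1, -0.7]
finger_gap: 0.093
finger_force: 0.0
time_s: 2.18
tcp_pos: [0.4559, -0.2845, 0.2189]
tcp_rot: [-2.393, -2.035, -0.006]
ft_force: [0.4, -0.4, 0.0]
finger_gap: 0.0927
finger_force: 0.0
t 2.1833 tcp [ 0.4559 -0.2845  0.2189] toolx [0.16  0.987 0.003] tooly [ 0.987 -0.16   0.002] z [ 0.003  0.002 -1.   ] F [ 0.4 -0.4  0. ] gap 0.09268924102671318
tool delta [0.0653 0.0283 0.0692]
rz 0.002482529909000513
```

Next: move above the jug at z≈0.15, then check with the wrist camera.

```bash
python3 -m inch '[[0.022,0.0095,0,0,0,0],[0.022,0.0095,0,0,0,0],[0.0213,0.0093,0,0,0,0],[0,0,0.02,0,0,0],[0,0,0,0,0,0]]'
python3 - <<'E'
from h import *
delta([.4945,-.2245,.15],[.987,-.163])
s=snapshot("wrist");P=cloud(s);cv2.imwrite("pics/w1.png",s["image"])
np.savez("/tmp/w",**{k:np.array(v) for k,v in s.items()})
d=P[...,:2]-[.4945,-.2245];r=np.hypot(d[...,0],d[...,1]);ok=(s["depth"]>0)
f=P[ok&(r<.045)&(P[...,2]>.09)&(P[...,2]<.115)]
print(len(f),cv2.minEnclosingCircle(f[:,:2].astype(np.float32)*1000),np.percentile(f[:,2],98))
b=P[ok&(r<.06)&(P[...,2]>.045)&(P[...,2]<.09)];print(len(b),b.min(0),b.max(0))
h=P[ok&(r<.065)&(r>.039)&(P[...,2]>.045)&(P[...,2]<.11)];
for k in(h[:,1]<-.24,h[:,1]>-.21): 
    if k.any(): print(h[k].mean(0),k.sum())
E
```

```text
time_s: 2.6
tcp_pos: [0.4901, -0.2299, 0.1965]
tcp_rot: [-2.397, -2.026, 0.002]
ft_force: [-1.4, -0.4, -0.9]
finger_gap: 0.093
finger_force: 0.0
t 2.6 tcp [ 0.4901 -0.2299  0.1965] toolx [0.166 0.986 0.001] tooly [ 0.986 -0.166 -0.003] z [-0.003  0.001 -1.   ] F [-1.4 -0.4 -0.9] gap 0.09303978568653784
tool delta [0.006  0.0036 0.0465]
rz -0.0035222687473253195
3251 ((497.5789489746094, -226.83035278320312), 30.860641479492188) 0.10549121152776475
465 [ 0.46518915 -0.27354225  0.04558566] [ 0.52981797 -0.19411916  0.0899884 ]
[ 0.49031896 -0.26817219  0.07511869] 58
```

View pics/w1.png

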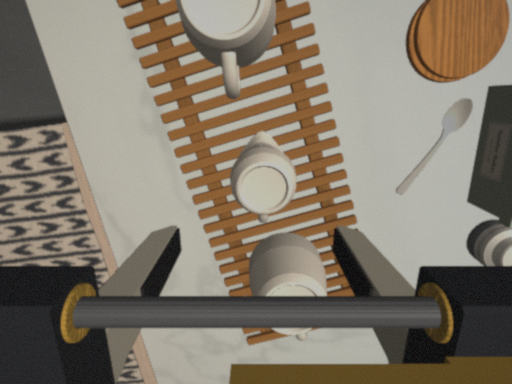

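The wrist view shows the jug at (263,182), with spout up at (262,137) and handle down at (263,217). It is aligned with the fingers, so I descend in stages.

```bash
python3 -m inch '[[0.006,0.004,0,0,0,0],[0,0,0.02,0,0,0],[0,0,0.02,0,0,0],[0,0,0,0,0,0]]'
python3 -c "
from h import *
delta([.4955,-.2245,.054],[.987,-.163])"
```

```text
time_s: 2.98
tcp_pos: [0.4941, -0.2265, 0.1567]
tcp_rot: [-2.401, -2.022, 0.003]
ft_force: [-1.0, 0.3, 0.2]
finger_gap: 0.0927
finger_force: 0.0
t 2.9833 tcp [ 0.4941 -0.2265  0.1567] toolx [0.17  0.985 0.   ] tooly [ 0.985 -0.17  -0.004] z [-0.003  0.001 -1.   ] F [-1.   0.3  0.2] gap 0.09266231208919988
tool delta [0.0022 0.0014 0.1026]
rz -0.0074380572721699355
```

```bash
python3 -m inch '[[0.002,0.0015,0.02,0,0,0],[0,0,0.021,0,0,0],[0,0,0.021,0,0,0],[0,0,0.021,0,0,0],[0,0,0.019,0,0,0]]'
python3 -m inch '[[0,0,0,0,0,0],[0,0,0,0,0,0]]'
python3 -c "
from h import *
delta([.4955,-.2245,.054],[.987,-.163])"
```

```text
time_s: 3.4
tcp_pos: [0.4978, -0.2255, 0.0568]
tcp_rot: [2.403, 2.022, 0.0]
ft_force: [0.1, 0.3, 0.4]
finger_gap: 0.0929
finger_force: 0.0
time_s: 3.57
tcp_pos: [0.4973, -0.2249, 0.057]
tcp_rot: [-2.402, -2.024, 0.001]
ft_force: [0.1, -0.0, 0.4]
finger_gap: 0.093
finger_force: 0.0
t 3.5667 tcp [ 0.4973 -0.2249  0.057 ] toolx [ 0.17   0.986 -0.   ] tooly [ 0.986 -0.17  -0.001] z [-0.001  0.    -1.   ] F [ 0.1 -0.   0.4] gap 0.09303795638188808
tool delta [ 0.0001 -0.0019  0.003 ]
rz -0.0068252311800056815
```

Good. I'll close gently first, then firm up the grip.

```bash
python3 -m inch '[[0,-0.002,0.001,0,0,0],[0,0,0,0,0,0],[0,0,0,0,0,0],[0,0,0,0,0,0],[0,0,0,0,0,0]]' 0.0 10
python3 -m inch '[[0,0,0,0,0,0],[0,0,0,0,0,0],[0,0,0,0,0,0],[0,0,0,0,0,0],[0,0,0,0,0,0]]' 0.0 35
```

```text
time_s: 3.98
tcp_pos: [0.4958, -0.2246, 0.0563]
tcp_rot: [2.401, 2.024, 0.001]
ft_force: [-0.2, 0.1, 0.3]
finger_gap: 0.0642
finger_force: 5.0
time_s: 4.4
tcp_pos: [0.4959, -0.2245, 0.0562]
tcp_rot: [2.401, 2.024, 0.001]
ft_force: [0.1, -0.2, 6.9]
finger_gap: 0.0629
finger_force: 35.0
```

```bash
python3 -m inch '[[0,0,-0.01,0,0,0],[0,0,-0.02,0,0,0],[0,0,-0.02,0,0,0],[0,0,-0.025,0,0,0],[0,0,-0.025,0,0,0]]'
python3 -m inch '[[0,0,-0.025,0,0,0],[0,0,-0.015,0,0,0],[0,0,0,0,0,0],[0,0,0,0,0,0]]'
python3 - <<'E'
from h import *
delta([.5187,.2715,.19])
s=snapshot("wrist");cv2.imwrite("pics/w2.png",s["image"]);np.savez("/tmp/w2",**{k:np.array(v) for k,v in s.items()})
s=snapshot("scene");cv2.imwrite("pics/s2.png",cv2.resize(s["image"][100:260,220:400],None,fx=3.5,fy=3.5))
E
```

```text
time_s: 4.82
tcp_pos: [0.4944, -0.2239, 0.1566]
tcp_rot: [-2.4, -2.024, 0.001]
ft_force: [0.5, -0.5, -3.0]
finger_gap: 0.0635
finger_force: 35.0
time_s: 5.15
tcp_pos: [0.4951, -0.2244, 0.1961]
tcp_rot: [2.402, 2.024, 0.0]
ft_force: [0.1, -0.2, -3.1]
finger_gap: 0.0636
finger_force: 35.0
t 5.15 tcp [ 0.4951 -0.2244  0.1961] toolx [ 0.17   0.986 -0.   ] tooly [ 0.986 -0.17   0.001] z [ 0.001 -0.001 -1.   ] F [ 0.1 -0.2 -3.1] gap 0.0636027040372903
tool delta [ 0.4928 -0.0608  0.0058]
```

View pics/s2.png

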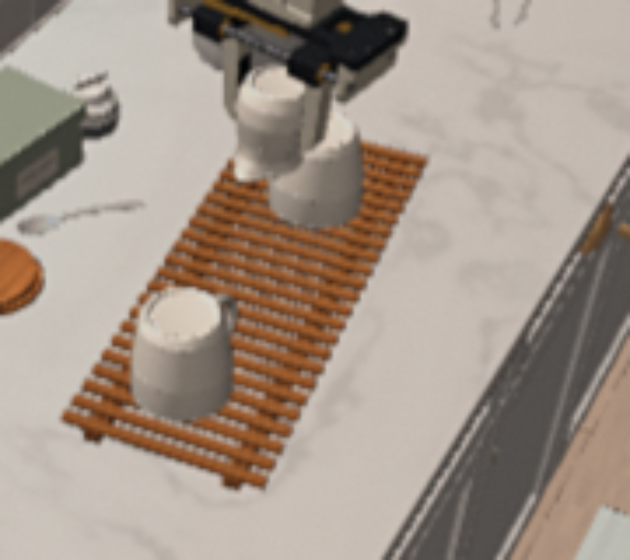

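View pics/w2.png

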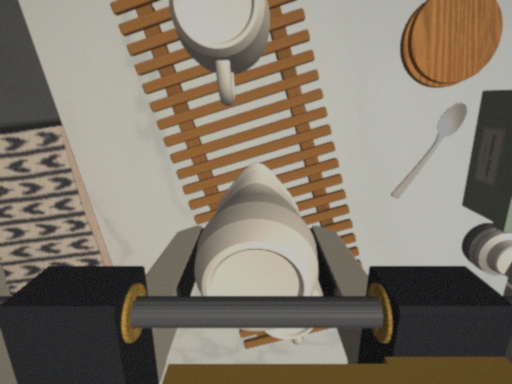

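Both mugs stand untouched. The jug hangs between the fingers at about wrist px (258,250), upside down with the spout along +tool x. Next I measure its tilt and offset in the hand.

```bash
python3 - <<'E'
from h import *
s=dict(np.load("/tmp/w2.npz"));st=manip.state();M=rot(st["tcp_rot"])
Q=(cloud(s)-st["tcp_pos"])@M
def plane(m):
    p=Q[m]
    for _ in range(4):
        A=np.c_[p[:,:2],np.ones(len(p))];c=np.linalg.lstsq(A,p[:,2],rcond=None)[0];e=abs(A@c-p[:,2]);p=p[e<max(.0008,2*e.std())]
    return c,p
m=np.zeros(Q.shape[:2],bool);m[258:292,225:290]=1;m&=s["depth"]>0
c,p=plane(m);print("foot plane tool frame",c,len(p),p.mean(0))
# foot outline
m2=np.zeros_like(m);m2[230:296,185:325]=1
r=abs(Q[...,2]-(Q[...,:2]@c[:2]+c[2]))
k=m2&(r<.007)&(abs(Q[...,1])<.034);f=Q[k];print("foot region",f.min(0),f.max(0))
for x0 in np.arange(-.02,.05,.006):
    q=Q[m2&(abs(Q[...,0]-x0)<.003)&(abs(Q[...,1])<.008)]
    if len(q):print(round(x0,3),np.round(np.median(q,0),4))
# spout tip
m3=np.zeros_like(m);m3[160:235,215:300]=1
t=Q[m3&(abs(Q[...,1])<.035)&(Q[...,2]<.05)];print("front",t[t[:,0].argmax()],t[t[:,2].argmax()])
E
```

```text
foot plane tool frame [-0.06855931 -0.01367316 -0.04671575] 1907 [ 0.0032382   0.00161482 -0.04696026]
foot region [-0.01214175 -0.03248974 -0.05313655] [ 0.02544631  0.03350146 -0.03910453]
-0.008 [-0.0067 -0.0001 -0.0463]
-0.002 [-0.0019  0.0003 -0.0467]
0.004 [ 0.004  -0.0001 -0.047 ]
0.01 [ 0.01   -0.0001 -0.0474]
0.016 [ 0.0154 -0.0001 -0.0481]
0.022 [ 0.0222 -0.     -0.0484]
0.028 [ 0.025   0.0048 -0.0467]
front [ 0.08047768  0.00108098 -0.16677862] [0.03984438 0.00273422 0.02611678]
```

```bash
python3 -m inch '[[0.015,-0.0019,0,0,0,0],[0.025,-0.003,0,0,0,0],[0.03,-0.0038,0,0,0,0],[0.03,-0.0038,0,0,0,0],[0.03,-0.0038,0,0,0,0]]' >/dev/null
python3 -m inch '[[0.03,-0.0038,0,0,0,0],[0.03,-0.0038,0,0,0,0],[0.03,-0.0038,0,0,0,0],[0.03,-0.0038,0,0,0,0],[0.03,-0.0038,0,0,0,0]]' >/dev/null
python3 -m inch '[[0.03,-0.0038,0,0,0,0],[0.03,-0.0038,0,0,0,0],[0.03,-0.0038,0,0,0,0],[0.03,-0.0038,0,0,0,0],[0.03,-0.0038,0,0,0,0]]' 
python3 -m inch '[[0.03,-0.0038,0,0,0,0],[0.02,-0.0025,0,0,0,0],[0.01,-0.0013,0,0,0,0],[0,0,0,0,0,0],[0,0,0,0,0,0]]' 
python3 -c "
from h import *
delta([.518,.270,.1],[.987,-.163])"
```

```text
time_s: 6.5
tcp_pos: [0.5136, 0.2099, 0.1939]
tcp_rot: [-2.401, -2.025, 0.005]
ft_force: [0.6, 0.3, -2.4]
finger_gap: 0.0633
finger_force: 35.0
time_s: 6.92
tcp_pos: [0.5166, 0.2681, 0.1944]
tcp_rot: [2.401, 2.025, -0.004]
ft_force: [0.7, -1.3, -3.0]
finger_gap: 0.0633
finger_force: 35.0
t 6.9167 tcp [0.5166 0.2681 0.1944] toolx [ 0.169  0.986 -0.002] tooly [ 0.986 -0.169 -0.002] z [-0.002 -0.002 -1.   ] F [ 0.7 -1.3 -3. ] gap 0.06329321174524305
tool delta [0.0023 0.0012 0.0944]
rz -0.0058219429577244085
```

```bash
python3 -m inch '[[0.002,0.001,0.015,0,0,0],[0,0,0.025,0,0,0],[0,0,0.025,0,0,0],[0,0,0.02,0,0,0],[0,0,0.01,0,0,0]]'
python3 -m inch '[[0,0,0,0,0,0],[0,0,0,0,0,0]]'
python3 - <<'E'
from h import *
delta([.518,.270,.08],[.987,-.163])
s=snapshot("scene");P=cloud(s);a=snapshot("top");PT=cloud(a)
cv2.imwrite("pics/s3.png",np.hstack([cv2.resize(s["image"][210:350,140:260],(480,560)),cv2.resize(a["image"][150:240,115:205],(320,560)[:1]*2 if 0 else (320,560))]))
E
```

```text
time_s: 7.33
tcp_pos: [0.5178, 0.2675, 0.0981]
tcp_rot: [2.404, 2.022, -0.007]
ft_force: [0.2, -0.1, -3.0]
finger_gap: 0.063
finger_force: 35.0
time_s: 7.5
tcp_pos: [0.5187, 0.2697, 0.1006]
tcp_rot: [2.403, 2.023, -0.002]
ft_force: [-0.2, 0.3, -2.2]
finger_gap: 0.0632
finger_force: 35.0
t 7.5 tcp [0.5187 0.2697 0.1006] toolx [ 0.17   0.985 -0.001] tooly [ 0.985 -0.17  -0.001] z [-0.001 -0.001 -1.   ] F [-0.2  0.3 -2.2] gap 0.06318855737527408
tool delta [ 0.0002 -0.0007  0.0206]
rz -0.007512473598402313
```

View pics/s3.png

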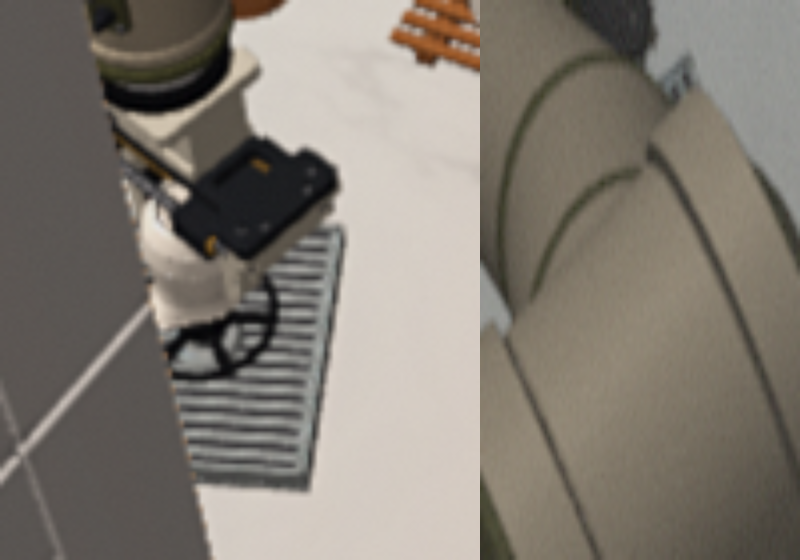

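The jug hangs over the star at scene crop px (190,290). The top camera is blocked by the arm. I lower it slowly while watching the force.

```bash
python3 -m inch '[[0,-0.0005,0.005,0,0,0],[0,0,0.005,0,0,0],[0,0,0.005,0,0,0],[0,0,0.003,0,0,0],[0,0,0.002,0,0,0]]'
python3 -m inch '[[0,0,0.001,0,0,0],[0,0,0.001,0,0,0],[0,0,0.001,0,0,0],[0,0,0.001,0,0,0],[0,0,0,0,0,0]]'
```

```text
time_s: 8.02
tcp_pos: [0.5179, 0.2709, 0.0801]
tcp_rot: [-2.402, -2.025, 0.001]
ft_force: [0.2, -0.2, -2.0]
finger_gap: 0.0632
finger_force: 35.0
time_s: 8.43
tcp_pos: [0.518, 0.271, 0.0765]
tcp_rot: [-2.402, -2.025, 0.0]
ft_force: [-0.0, -0.5, -2.0]
finger_gap: 0.0631
finger_force: 35.0
```

```bash
python3 -m inch '[[0,0,0.001,0,0,0],[0,0,0.001,0,0,0],[0,0,0.001,0,0,0],[0,0,0.001,0,0,0],[0,0,0,0,0,0]]'
python3 -m inch '[[0,0,0.001,0,0,0],[0,0,0.001,0,0,0],[0,0,0.001,0,0,0],[0,0,0.001,0,0,0],[0,0,0,0,0,0]]'
```

```text
time_s: 8.85
tcp_pos: [0.5188, 0.2711, 0.0727]
tcp_rot: [2.402, 2.024, 0.002]
ft_force: [2.9, -1.4, -2.4]
finger_gap: 0.0633
finger_force: 35.0
time_s: 9.27
tcp_pos: [0.5188, 0.2712, 0.0688]
tcp_rot: [2.402, 2.024, 0.002]
ft_force: [5.1, 0.6, 3.1]
finger_gap: 0.0634
finger_force: 35.0
```

Lateral force is +5 N in x. I'll check centring with the wrist view.

```bash
python3 - <<'E'
from h import *
s=snapshot("wrist");cv2.imwrite("pics/w4.png",s["image"]);np.savez("/tmp/w4",**{k:np.array(v) for k,v in s.items()})
st=manip.state();print(st["ft_force"],st["moment"],st["tcp_pos"]);M=rot(st["tcp_rot"])
P=cloud(s);ok=(s["depth"]>0)&(s["image"].max(-1)<60)&(P[...,2]>.033)&(P[...,2]<.055)
ok&=np.hypot(P[...,0]-.5187,P[...,1]-.2715)<.06
q=P[ok];print(len(q),q.min(0),q.max(0),np.median(q[:,2]))
b=q[:,:2];x,y=b.T
r=np.hypot(x-.5187,y-.2715);o=b[r>.041]
A=np.c_[2*o,np.ones(len(o))];c=np.linalg.lstsq(A,(o**2).sum(1),rcond=None)[0];print("ring fit mid",c[:2],np.sqrt(c[2]+c[0]**2+c[1]**2),len(o))
E
```

```text
[ 5.30498328 -0.5106666   3.52370604] [-0.13818998 -1.45333244 -0.04519424] [0.51875968 0.27122047 0.06880191]
2185 [0.47533444 0.2595804  0.03722337] [0.56692839 0.31974518 0.04425424] 0.041519486537060946
ring fit mid [0.5206755  0.27345088] 0.04331968623169264 1674
```

View pics/w4.png

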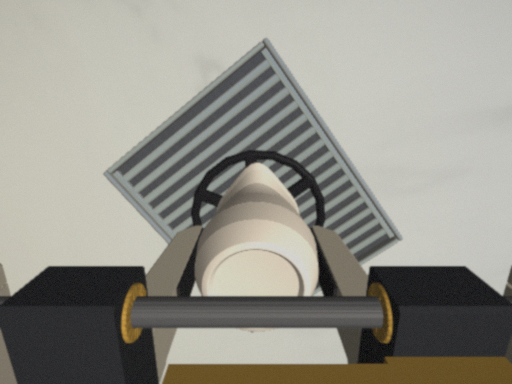

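The star ring at (258,205) encloses the jug, and the star is already about 4 mm down. The jug sits about 2 mm short in x, so I nudge it and keep pressing.

```bash
python3 -m inch '[[0,0.001,0.001,0,0,0],[0,0.001,0.001,0,0,0],[0,0,0.001,0,0,0],[0,0,0,0,0,0]]'
python3 -m inch '[[0,0,0.001,0,0,0],[0,0,0.001,0,0,0],[0,0,0,0,0,0]]'
```

```text
time_s: 9.65
tcp_pos: [0.5192, 0.2711, 0.0653]
tcp_rot: [-2.401, -2.025, 0.001]
ft_force: [-0.4, 2.2, 4.7]
finger_gap: 0.0632
finger_force: 35.0
time_s: 9.9
tcp_pos: [0.5193, 0.271, 0.0634]
tcp_rot: [-2.401, -2.025, 0.001]
ft_force: [-1.3, 2.8, 5.7]
finger_gap: 0.0632
finger_force: 35.0
```

```bash
python3 -m inch '[[0,0,0.001,0,0,0],[0,0,0.001,0,0,0],[0,0,0,0,0,0]]'
python3 -m inch '[[0,0,0.001,0,0,0],[0,0,0.001,0,0,0],[0,0,0,0,0,0]]'
python3 -m inch '[[0,0,0.001,0,0,0],[0,0,0,0,0,0]]'
```

```text
time_s: 10.15
tcp_pos: [0.5193, 0.271, 0.0614]
tcp_rot: [-2.401, -2.025, 0.001]
ft_force: [-2.8, 1.7, 6.5]
finger_gap: 0.0631
finger_force: 35.0
time_s: 10.4
tcp_pos: [0.5193, 0.2712, 0.0599]
tcp_rot: [-2.401, -2.025, 0.001]
ft_force: [-2.5, 1.3, 9.6]
finger_gap: 0.063
finger_force: 35.0
time_s: 10.57
tcp_pos: [0.5194, 0.2713, 0.0598]
tcp_rot: [-2.401, -2.026, -0.0]
ft_force: [-5.3, 1.3, 18.8]
finger_gap: 0.0634
finger_force: 35.0
```

The force rise and the halted TCP suggest the stop has been reached. I'll verify with depth.

```bash
python3 -m inch '[[0,0,0,0,0,0],[0,0,0,0,0,0],[0,0,0,0,0,0],[0,0,0,0,0,0]]'
python3 - <<'E'
from h import *
s=snapshot("wrist")
st=manip.state();M=rot(st["tcp_rot"])
P=cloud(s);ok=(s["depth"]>0)&(s["image"].max(-1)<60)
ok&=abs(np.hypot(P[...,0]-.52,P[...,1]-.273)-.0435)<.003
ok[230:]=0
q=P[ok];q=q[(q[:,2]>.025)&(q[:,2]<.06)];print("ring z",len(q),np.percentile(q[:,2],[25,50,75,90]))
Q=(P-st["tcp_pos"])@M
w=Q[258:292,225:290].reshape(-1,3);A=np.c_[w[:,:2],np.ones(len(w))]
print("foot plane",np.linalg.lstsq(A,w[:,2],rcond=None)[0])
t=P[160:235,215:300].reshape(-1,3);im=s["image"][160:235,215:300].reshape(-1,3);t=t[(im.min(1)>70)&(t[:,2]>.03)&(t[:,2]<.12)];tq=(t-st["tcp_pos"])@M;print("spout",t[tq[:,0].argmax()],tq.max(0))
print(st["ft_force"],st["joint_velocities"].round(3).max())
E
```

```text
time_s: 10.9
tcp_pos: [0.5194, 0.2713, 0.0598]
tcp_rot: [-2.401, -2.026, -0.0]
ft_force: [-5.8, 0.2, 20.5]
finger_gap: 0.0634
finger_force: 35.0
ring z 1613 [0.03231724 0.03284705 0.03332788 0.03376395]
foot plane [-0.74887861 -0.00593884 -0.04317654]
spout [0.53674761 0.31085311 0.0316258 ] [0.04195404 0.02948711 0.02955164]
[-3.74342842  1.11682753 19.01262474] 0.001
```

```bash
python3 -c "
from workcell import manip
print(manip.job_done())"
```

```text
the job is handed in; nothing more can be done
None
```

I handed the job in at about 11 s, with the arm still holding the jug upside down and centred within about 3 mm on the spray star. The star is at its stop, pressed with about 20 N, and the rack pictures show both mugs where they stood. No verdict came back.

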